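Gauge a lens adapter on the dial comparator

TASK

Open the accessory case until its lid rests back on its stop, raise the comparator's spindle with its lift lever, and stand the lens adapter ring from the case flat on the granite so that its rim is under the raised spindle. Let go of the ring, then lower the lift lever fully so that the spindle comes down onto the rim. Leave the lid open and do not knock over or push about the other things on the bench or in the case.

Things in the scene. Friction and masses are not known exactly. Their poses are not given: they have to be found in the camera images.
- comparator: Dial comparator, fixed, front to its -x (yaw varies). Granite base 200 (x) x 150 (y) x 50 mm high; origin at the centre of its underside, so the granite top is at z = +50 mm. A steel column (diameter 28 mm, foot 52 mm) stands at x = +72 mm, up to z = 300 mm, and carries a dial gauge on an arm
- lift_lever (a joint): Lift lever: a forked steel bar under the spindle's collar, in the plane x = +5 mm of the comparator, with a ball grip. Angle in rad: 0 = ball fully down (stop), 0.76 = fully up (stop); starts near 0. Raising the ball raises the spindle. The pivot is stiff (2 to 3 N at the ball); the lever stays where it is left. The bar lies (angle - 0.36) rad above the horizontal
- lever_pivot (a point): Pivot of the lift lever, at (+5, -30, +125) mm in the comparator's frame; its axis is along the comparator's x
- lever_knob (a point): Centre of the lever's ball grip (black, diameter 26 mm), 135 mm from the pivot: in the comparator's frame about (+5, +96, +77) mm when fully down, (+5, +94, +178) mm fully up. Nothing is over it: it can be pinched from above, fingers closing along the comparator's x
- spindle (a joint): Height of the gauge's spindle in m: 0 = fully down, tip 20 mm over the granite; about 0.022 with the lever fully up, tip then 42 mm over the granite. Its weight and a light spring (about 1 N) press it down. With the adapter's rim under it and the lever down it reads 0.008
- spindle_tip (a point): Lowest point of the spindle (steel rod of diameter 7 mm with a 6 mm round tip), on the axis x = +5, y = 0 mm of the comparator
- case: Black accessory case with a hinged lid, fixed. Outside 175 (x) x 240 (y) x 55 mm high without the lid, walls 6 mm; origin at the centre of the underside; foam floor inside at z = +14 mm. Its front (with the lid's tab) is its -x side, the hinge along y at its +x side. Yaw varies
- case_lid (a joint): Angle of the case's lid in rad: 0 = shut, 1.80 = open on its stop (leaning back past upright). Let go below about 1.5 it falls shut, beyond about 1.6 it falls on to the stop. Lid 175 x 240 x 9 mm, 0.25 kg, under 2 N to lift at the tab
- lid_tab (a point): Grip point on the metal tab that projects from the middle of the lid's front edge, in the lid's plane: tab 40 mm long, 36 mm wide (along the hinge), 10 mm thick; the point is 25 mm out from the edge, 200 mm from the hinge axis. It can be pinched from above across its 36 mm
- lid_hinge (a point): Middle of the lid's hinge axis, at (+87.5, 0, +55.5) mm in the case's frame; the axis is along the case's y. The tab's point is 4.5 mm above the hinge axis when shut
- adapter: Lens mount adapter: black and steel ring, outside diameter 96 mm, bore 64 mm (wall 16 mm), 28 mm high, about 0.18 kg, flat on the foam in the shut case, about 55 mm to the +y or -y side of the case's middle, with 25 mm or more free before its front wall. Origin at the centre of its underside, z up along its axis
- rear_cap: Round black lens cap, diameter 64 mm, 20 mm high, lying in the other end of the case; not to be disturbed. Origin at the centre of its underside
- spare_lens: Bystander: lens standing upright in the strip between the case and the comparator, diameter 65 mm, 75 mm high. Origin at the centre of its underside
- fluid_bottle: Bystander: white bottle standing in the strip between the case and the comparator, diameter 48 mm, 138 mm high. Origin at the centre of its underside
- blower: Bystander: black rubber dust blower with a nozzle, standing in the strip between the case and the comparator, diameter 62 mm, 150 mm high. Origin at the centre of its underside
- screwdriver: Bystander: screwdriver lying at the left or right side, about 190 mm long, handle 18 mm thick. Origin on its underside near the middle, x towards the blade
- swab_jar: Bystander: clear jar with a white lid, at the left or right side, diameter 94 mm, 122 mm high. Origin at the centre of its underside
- film_camera: Bystander: film camera standing at the back, 138 mm wide (y), 36 mm deep plus lens, 95 mm high. Origin at the centre of its underside
- dial_centre (a point): Centre of the gauge's dial, at (-7, 0, +215) mm in the comparator's frame: a round gauge 61 mm across, looking to the comparator's front; gauge and bezel fill x = -14 to +17 mm. The spindle hangs below it. The lever's bracket hangs beside the spindle on its -y side (y = -38 to +12 mm, z = 118 to 177 mm)

How it is judged:
On the way, in this order (a step that is already met when the one before it is completed fails the run):
1. the case's lid is open against its stop (value of joint case_lid above 1.72 rad), for 0.2 s.
2. the adapter stands flat on the granite, let go, with its rim under the raised spindle (value of joint spindle above 0.012 m and horizontal distance between adapter and spindle_tip between 0.034 and 0.046 m and z of adapter in the frame of comparator between 0.047 and 0.053 m and angle between adapter's own z axis and vertical below 0.04 rad and contact force between the fingers and adapter below 0.1 N), for 0.2 s.
At the end, for the whole second after the job is handed in: The lid is open on its stop (above 1.72 rad); the adapter lies flat (within 0.04 rad) and at rest on the granite, its centre 34 to 46 mm from the spindle's axis; the lift lever is fully down (below 0.12 rad) and the spindle's tip rests on the adapter's rim (spindle reads 6.5 to 9.5 mm) (value of joint case_lid above 1.72 rad and value of joint lift_lever below 0.12 rad and value of joint spindle between 0.0065 and 0.0095 m and horizontal distance between adapter and spindle_tip between 0.034 and 0.046 m and z of adapter in the frame of comparator between 0.047 and 0.053 m and angle between adapter's own z axis and vertical below 0.04 rad and linear speed of adapter below 0.01 m/s); the robot touches nothing.
It fails at once if a bystander is pushed about (over 30 mm) or knocked over (distance of any of rear_cap, spare_lens, fluid_bottle, blower, screwdriver, swab_jar, film_camera from where it was at the start of the episode above 0.03 m or angle between any of spare_lens, fluid_bottle, blower, swab_jar, film_camera's own z axis and vertical above 0.4 rad).
It also fails if it takes over 72 s, if anything falls off the work surface, if the arm or the gripper's body presses on something with over 40 N, if the wrist force passes 120 N, or if a joint passes its speed limit or range.

ROBOT

A 7-joint arm with a two-finger parallel gripper is mounted at the origin on the work surface. World frame = base frame: x ahead of the robot, y to its left, z up, the work surface at z = 0. Lengths are in m, angles in rad, forces in N, time in s.
With the tool pointing down it reaches from about 0.4 to 0.875 m from the base axis. Payload 4.4 kg.
Tool frame: the origin (TCP) lies between the finger pads; the fingertips stand arm.tcp_to_tips ahead of it and the grasp point (between the pads) lies 5 mm behind it (arm.tcp_to_tips is the distance from the TCP to the fingertips, in m); z points along the fingers, y is the line along which they close (so a half turn about z gives the same grasp; the last joint's range is limited). The gripper opens to 85 mm and grips with 20 to 120 N. Pads are 22 mm wide; open, the fingers measure 114 mm over their backs; the gripper's body (76 mm by 85 mm) begins 54 mm behind the grasp point. The pads swing forward as they close: fully open they stand 13 mm farther back than shut.
Start: joints at [-1.198, 0.628, 0.038, 1.517, -0.027, 0.996, -0.02], TCP at [0.276, 0.588, 0.245] pointing down, gripper open.
Joint ranges: [-3.06, 3.06], [-0.37, 2.12], [-1.25, 1.32], [0.18, 2.47], [-1.1, 4.24], [0.23, 1.98], [-2.94, 2.94]. Speed limits (rad/s): [2.57, 2.57, 3.14, 3.14, 3.14, 3.14, 3.14].

INTERFACE

Orientations are given as [roll, pitch, yaw] about the fixed x, y, z axes, in that order (R = Rz(yaw) Ry(pitch) Rx(roll)).
In Python, from cell import observe, cams, job, arm gives the robot as it stands.
- The arm moves only by the tool apply_moves, never from a script. Its argument "commands" is one flat list of numbers, 5 for each row, row after row: the opening, from -1 (shut) to 1 (fully open), then the shift along the world's x, y, z in cm, then the turn about the world's z in degrees. In form: [hand, tx, ty, tz, yaw, hand, tx, ty, tz, yaw, ...]. A call has 1 to 20 rows; each row is the pose to reach, as a shift and turn from the pose commanded when the call began; what a row does not reach only later rows make up. A row lasts 1/8 s, in which the tool goes at most 62.5 mm and 10.7 degrees, less where a joint would pass 70% of its speed; a pose out of reach is approached as far as the arm can. A call with a gripper value outside its range is refused whole. The fingers move at their own pace and stop on an object; "newtons" is the grip in N (left out, the last holds). Time passes only in rows, so rows that repeat a pose let the fingers close. It gives the time, the measured TCP pose, the force, the opening and the grip force at its end, in the units of the state.
- observe(): the state, without advancing time (a new reading comes with each control period).
- cams.get_image(name): name is "scene" or "top"; returns a dict with "img" (420x560x3 uint8, red, green, blue), "z_map" (420x560 float32, m along the optical axis (not along the pixel's ray), 0 where there is no reading), "fx", "fy", "cx", "cy" (pixels), "k1" (the pictures are not rectified: a ray, as slopes to the right and down, at radius r is drawn at 1 + k1 r^2 times it, then the intrinsics apply), "eye" and "attitude" of the camera in the world. Camera axes: x right, y up, looking along -z (the intrinsics and any distortion apply to the point x, -y, -z); pixel columns grow to the right and rows downward; lengths in m; the calibration is good to about 2 mm. A picture is of the moment at which its call begins.
- job.hand_in(): hands the job in; it is judged then, once.
The state is a dict: "time_s": time; "joint_positions": joint angles; "qvel": joint speeds; "tau": joint torques, N m; "tool_pos": TCP position; "ee_rot": TCP orientation; "ft_force": force on the tool from outside, world axes, zero at the start; "moment": the same for the moment, N m; "opening": finger opening in m; "gripper_force": force on a finger pad.
Only numpy, scipy, OpenCV 4.12 (cv2) and the standard library are available. Lean on these libraries where they do the work, as an engineer would, in place of code of your own. Each camera call takes 0.05 s, during which the arm holds its last target. There are 200 camera calls.

## Working session

There is one attempt and no reset: what is moved stays moved. The work goes in short steps, Python scripts to look and compute and a tool call to move; the robot and the scene stay as the last step left them, time stands still between calls to the robot, and variables do not carry over. Pictures are saved under pics/ and viewed, at most 10 in all, crops included, and the job is handed in when it is done.

Besides the shell and the picture viewer there is one more tool, called after "Call:" in YAML: its name, and indented under it one key for each argument. apply_moves: Moves the arm, as the interface text tells. Its arguments: {"type":"object","properties":{"commands":{"type":"array","items":{"type":"number"}},"newtons":{"type":"number"}},"required":["commands"]}

```bash
ls; mkdir -p pics; cat > h.py <<'E'
import numpy as np, cv2
from cell import observe, cams, job, arm
from scipy.spatial.transform import Rotation as Rn
def cloud(d):
    h,w=d["z_map"].shape
    v,u=np.mgrid[0:h,0:w].astype(float)
    K=np.array([[d["fx"],0,d["cx"]],[0,d["fy"],d["cy"]],[0,0,1]])
    p=cv2.undistortPoints(np.stack([u.ravel(),v.ravel()],1)[:,None],K,np.array([d["k1"],0,0,0.]))[:,0]
    z=d["z_map"].ravel()
    c=np.stack([p[:,0]*z,-p[:,1]*z,-z],1)
    A=np.array(d["attitude"]); R=Rn.from_euler('xyz',A).as_matrix() if A.shape==(3,) else A
    P=c@R.T+np.array(d["eye"]); P[z==0]=np.nan
    return P.reshape(h,w,3)
def grab(n,f=None):
    d=cams.get_image(n)
    if f: cv2.imwrite('pics/'+f,cv2.cvtColor(d["img"],cv2.COLOR_RGB2BGR))
    return d,cloud(d)
E
python3 - <<'E'
from h import *
print(observe(), arm.tcp_to_tips)
for n in("scene","top"):
    d,P=grab(n,n+'0.png'); np.save(n+'0.npy',P); print({k:d[k] for k in d if k not in("img","z_map")})
    print(np.nanmin(P,(0,1)),np.nanmax(P,(0,1)), np.nanmedian(P[...,2]))
E
```

```text
pics
{'time_s': 0.0, 'joint_positions': array([-1.19778805,  0.62933927,  0.0384231 ,  1.51836396, -0.02701054,
        0.99632718, -0.02004187]), 'qvel': array([-3.79563025e-04, -1.18473327e-03, -9.79121906e-05,  1.06044358e-03,
       -1.36719141e-03, -4.95789668e-04, -5.88719410e-04]), 'tau': array([ 1.57870199e-03, -5.63413775e+01,  1.22705586e+00, -1.93446940e+01,
        1.12259659e-02,  1.06850197e-02, -1.89546154e-05]), 'tool_pos': array([0.27586317, 0.5878879 , 0.24439447]), 'ee_rot': array([-3.13967216e+00,  5.30706297e-06,  2.70275211e+00]), 'ft_force': array([-0.08774856,  0.63986244,  0.89640516]), 'moment': array([ 0.02512292,  0.03358312, -0.02123183]), 'gripper_force': 0.0, 'opening': 0.08515420923558221} 0.014
{'fx': 441.29924363890774, 'fy': 441.29924363890774, 'cx': 278.2811366129331, 'cy': 215.2286996806124, 'k1': 0.04507440411844622, 'eye': array([ 1.11257955, -0.92052029,  1.15304535]), 'attitude': array([0.82279496, 0.01942929, 0.49888339])}
[-0.93133856 -0.84736773 -0.78298481] [1.71568987 2.02385919 0.71175504] 0.00043653266887710984
{'fx': 411.01813096421466, 'fy': 411.01813096421466, 'cx': 278.15524272017524, 'cy': 205.52691775285106, 'k1': -0.08996115017466001, 'eye': array([ 0.32735604, -0.00971111,  1.42954652]), 'attitude': array([ 0.18806921,  0.02240966, -1.58438042])}
[-0.39724634 -1.7198199  -0.77656543] [1.78803544 1.79030387 0.84125877] -0.0005315412832924693
```

View pics/scene0.png

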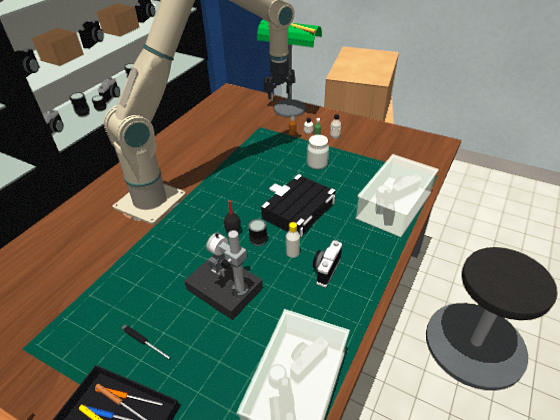

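View pics/top0.png

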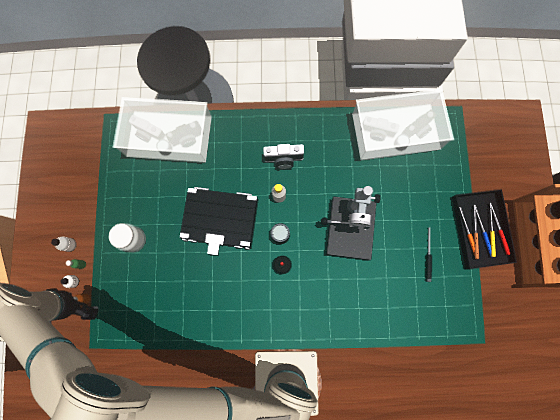

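The top view shows the shut case (about col 218, row 218) with its tab at (213, 246). The comparator's granite is at (352, 225), with the lever ball near (321, 223). Next I fit the poses from the depth.

```bash
python3 - <<'E'
from h import *
P=np.load('top0.npy');S=np.load('scene0.npy')
def rect(Q,n):
    r=cv2.minAreaRect((Q[:,:2]*1000).astype(np.float32)); print(n,len(Q),np.round(r[0],1),np.round(r[1],1),round(r[2],2),'z',np.round(np.median(Q[:,2])*1000,1))
def box(P,u0,u1,v0,v1,z0,z1):
    Q=P[v0:v1,u0:u1].reshape(-1,3); return Q[(Q[:,2]>z0)&(Q[:,2]<z1)]
rect(box(P,315,385,180,265,.044,.056),'granite')
rect(box(P,175,262,185,238,.054,.072),'lid')
q=box(P,200,230,235,258,.05,.072); rect(q,'tabregion')
k=box(P,312,331,212,230,.06,.12); print('knob',np.round(k.mean(0)*1000,1),k.min(0),k.max(0),len(k))
def med(P,u,v,n=''): print(n,np.round(np.nanmedian(P[v-1:v+2,u-1:u+2].reshape(-1,3),0)*1000,1))
for u,v,n in[(125,236,'jar'),(280,232,'lens'),(279,190,'bottle'),(282,264,'blower'),(285,155,'cam'),(213,250,'tab'),(368,191,'coltop'),(355,218,'gauge')]: med(P,u,v,n)
# scene: granite, lid
for n,Pp in(('top',P),('scene',S)):
    F=Pp.reshape(-1,3)
    m=(F[:,0]>.35)&(F[:,0]<.75)&(F[:,1]>-.35)&(F[:,1]<-.05)&(abs(F[:,2]-.05)<.005); rect(F[m],n+' granite')
    m=(F[:,0]>.35)&(F[:,0]<.75)&(F[:,1]>.05)&(F[:,1]<.40)&(abs(F[:,2]-.064)<.006); rect(F[m],n+' lid')
# enlarge
im=cv2.imread('pics/top0.png')
cv2.imwrite('pics/crop1.png',cv2.resize(im[170:270,170:390],None,fx=3.6,fy=3.6,interpolation=cv2.INTER_CUBIC))
E
```

```text
granite 1895 [ 511.1 -230.1] [148.5 201.5] 81.73 z 49.4
lid 3309 [558.2 221.7] [243.2 181.5] 81.77 z 64.6
tabregion 370 [459.1 233.1] [99.4 64.6] 89.02 z 64.9
knob [ 528.8 -137.6   88.1] [ 0.51892329 -0.15363269  0.07974347] [ 0.54265752 -0.12378539  0.09625581] 55
jar [484.3 517.5 122.5]
lens [495.9  12.2  74.4]
bottle [624.4  12.5 135.8]
blower [387.6   6.2 129.5]
cam [761.9  -8.8  74.1]
tab [440.5 236.9  63.6]
coltop [ 579.9 -241.6  299.6]
gauge [ 513.4 -211.   235.7]
top granite 1773 [ 511.1 -230.1] [148.5 201.5] 81.73 z 49.5
top lid 3608 [536.9 224.8] [243.2 222. ] 81.66 z 64.5
scene granite 1629 [ 513.1 -233.3] [151.6 203.8] 82.24 z 49.8
scene lid 2024 [539.  220.5] [250.2 223.7] 80.27 z 64.0
```

View pics/crop1.png

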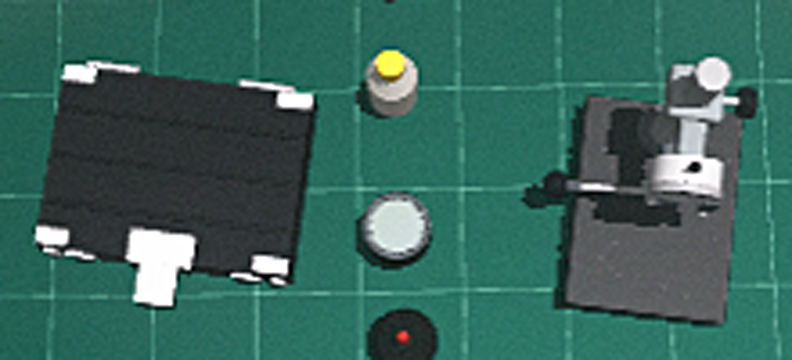

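```bash
python3 - <<'E'
from h import *
P=np.load('top0.npy');S=np.load('scene0.npy')
a=np.deg2rad(-8.2);R=np.array([[np.cos(a),-np.sin(a)],[np.sin(a),np.cos(a)]])
for n,X in(('top',P),('scene',S)):
    F=X.reshape(-1,3);F=F[(abs(F[:,2]-.06)<.012)]
    L=(F[:,:2]-[.553,.2224])@R
    m=(abs(L[:,1])<.1)&(L[:,0]<-.093)&(L[:,0]>-.15); T=L[m]*1000
    print(n,'tab local x',np.percentile(T[:,0],[0,2]),'y',np.percentile(T[:,1],[2,50,98]),m.sum(),np.median(F[m,2]))
    m=(abs(L)<.14).all(1); T=L[m]*1000; g=T[abs(T[:,1])>40]
    print(' lid x',np.percentile(g[:,0],[1,99]),'y',np.percentile(g[:,1],[1,99]))
    K=X.reshape(-1,3);d=K[:,:2]-[.530,-.137];k=K[(np.hypot(*d.T)<.02)&(K[:,2]>.06)&(K[:,2]<.12)]
    print(' knob',np.round(k.mean(0),4),np.round(k.max(0),4),np.round(k.min(0),4),len(k))
E
```

```text
top tab local x [-127.2986466  -126.51474949] y [-18.54318073  -1.00489958  16.65525731] 114 0.06429036667350019
 lid x [-87.07661538  92.30187328] y [-120.87207928  118.11053784]
 knob [ 0.5288 -0.1382  0.0883] [ 0.5427 -0.1238  0.0965] [ 0.5189 -0.1564  0.0797] 57
scene tab local x [-125.22399881 -124.3880801 ] y [-21.59702752  -6.14837259  14.10317567] 54 0.06361427653727636
 lid x [-82.08872107  95.75713336] y [-125.44644316  115.06784644]
 knob [ 0.5422 -0.1356  0.0769] [ 0.5439 -0.1279  0.0795] [ 0.5404 -0.142   0.0729] 4
```

Call:
apply_moves:
  commands: [1,5,-10,0,5,1,10,-20,0,10,1,16.4,-35.2,0,16.9,1,16.4,-35.2,0,16.9,1,16.4,-35.2,0,16.9,1,16.4,-35.2,0,16.9,1,16.4,-35.2,-5,16.9,1,16.4,-35.2,-10,16.9,1,16.4,-35.2,-15,16.9,1,16.4,-35.2,-18.9,16.9,1,16.4,-35.2,-18.9,16.9,1,16.4,-35.2,-18.9,16.9]
  newtons: 25

```text
time_s: 1.6
tool_pos: [0.4407, 0.2368, 0.0573]
ee_rot: [3.141, 0.001, 2.998]
ft_force: [-0.3, -1.1, 0.5]
opening: 0.0854
gripper_force: 0.0
```

Call:
apply_moves:
  commands: [-1,0,0,0,0,-1,0,0,0,0,-1,0,0,0,0,-1,0,0,0,0,-1,0,0,0,0,-1,0,0,0,0]
  newtons: 25

```text
time_s: 2.35
tool_pos: [0.4408, 0.2377, 0.0575]
ee_rot: [3.139, 0.002, 2.998]
ft_force: [-1.3, 1.4, 7.3]
opening: 0.0352
gripper_force: 28.5
```

```bash
python3 - <<'E'
from h import *
# lid arc: shifts (cm) of the grip point, radius 202 mm, 4.5 mm above the hinge when shut
r=np.hypot(20.2,.45); p0=np.arctan2(.45,20.2)
for t in np.arange(0,1.81,.15):
    d=r*(np.cos(p0)-np.cos(p0+t)); z=r*(np.sin(p0+t)-np.sin(p0))
    print(round(t,2),np.round([d*np.cos(-.143),d*np.sin(-.143),z],1))
E
```

```text
0.0 [ 0. -0.  0.]
0.15 [ 0.3 -0.   3. ]
0.3 [ 1.  -0.1  5.9]
0.45 [ 2.2 -0.3  8.7]
0.6 [ 3.7 -0.5 11.3]
0.75 [ 5.7 -0.8 13.6]
0.9 [ 7.9 -1.1 15.7]
1.05 [10.4 -1.5 17.3]
1.2 [13.2 -1.9 18.5]
1.35 [16.  -2.3 19.4]
1.5 [19.  -2.7 19.7]
1.65 [22.  -3.2 19.7]
1.8 [25.  -3.6 19.1]
```

Call:
apply_moves:
  commands: [-1,0.1,0,1.5,0,-1,0.3,0,3,0,-1,0.6,0,4.5,0,-1,1,-0.1,5.9,0,-1,1.6,-0.2,7.3,0,-1,2.2,-0.3,8.7,0,-1,3,-0.4,10,0,-1,3.7,-0.5,11.3,0,-1,4.7,-0.7,12.5,0,-1,5.7,-0.8,13.6,0,-1,6.8,-1,14.7,0,-1,7.9,-1.1,15.7,0,-1,7.9,-1.1,15.7,0]

```text
time_s: 3.98
tool_pos: [0.5202, 0.226, 0.2143]
ee_rot: [3.14, 0.002, 2.997]
ft_force: [2.8, 3.2, -3.9]
opening: 0.0354
gripper_force: 28.2
```

Call:
apply_moves:
  commands: [-1,1.2,-0.2,0.8,0,-1,2.5,-0.4,1.6,0,-1,3.9,-0.6,2.2,0,-1,5.3,-0.8,2.8,0,-1,6.7,-1,3.3,0,-1,8.1,-1.2,3.7,0,-1,9.6,-1.4,3.9,0,-1,11.1,-1.6,4,0,-1,12.6,-1.8,4.1,0,-1,14.1,-2.1,4,0,-1,15.6,-2.3,3.8,0,-1,16.8,-2.4,3.5,0,-1,16.8,-2.4,3.5,0]

```text
time_s: 5.6
tool_pos: [0.6879, 0.2015, 0.2489]
ee_rot: [3.141, 0.001, 2.997]
ft_force: [0.7, 2.2, 4.7]
opening: 0.0353
gripper_force: 31.7
```

Call:
apply_moves:
  commands: [0.6,0,0,0,0,0.6,0,0,0,0,0.6,0,0,0,0,0.6,0,0,4,0,0.6,0,0,9,0,0.6,-3,-5,9,-10,0.6,-6,-10,9,-20,0.6,-9,-15,9,-30,0.6,-12,-20,9,-40,0.6,-14,-25,9,-50,0.6,-15.8,-30,9,-60,0.6,-15.8,-33.9,9,-70,0.6,-15.8,-33.9,9,-80,0.6,-15.8,-33.9,9,-90.1,0.6,-15.8,-33.9,9,-90.1,0.6,-15.8,-33.9,9,-90.1,0.6,-15.8,-33.9,9,-90.1]

```text
time_s: 7.72
tool_pos: [0.5291, -0.1374, 0.3383]
ee_rot: [-3.142, -0.0, 1.427]
ft_force: [-0.1, 0.1, -0.1]
opening: 0.0683
gripper_force: 0.0
```

```bash
python3 - <<'E'
from h import *
d,P=grab('top','top1.png'); np.save('top1.npy',P)
d2,S=grab('scene','scene1.png'); np.save('scene1.npy',S)
a=cv2.resize(cv2.imread('pics/top1.png')[140:290,150:400],None,fx=3,fy=3,interpolation=cv2.INTER_CUBIC)
cv2.imwrite('pics/crop2.png',a)
E
```

```text
(no output)
```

View pics/crop2.png

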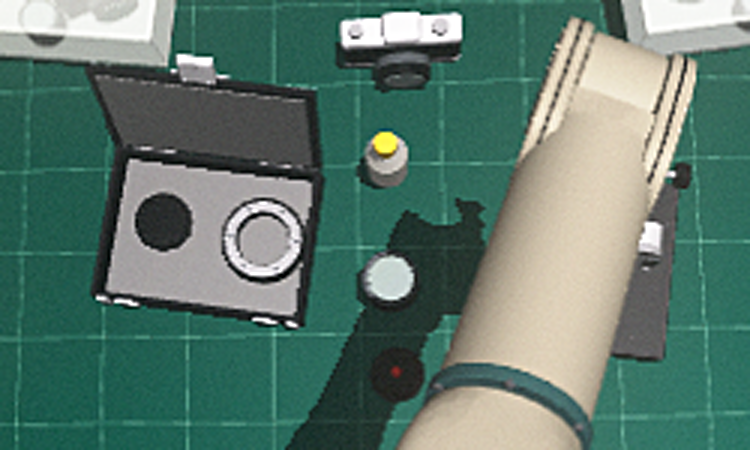

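The lid leans back past upright, with its tab at crop (197, 68). The ring is at crop (263, 238), or full image (238, 219), and the cap is at (163, 221). Next I fit the ring and check the lid angle.

```bash
python3 - <<'E'
from h import *
from scipy.optimize import least_squares
P=np.load('top1.npy')
Q=P[200:240,218:258].reshape(-1,3); Q=Q[(Q[:,2]>.036)&(Q[:,2]<.048)]
c=np.median(Q[:,:2],0)
for _ in range(3):
    r=np.hypot(*(Q[:,:2]-c).T); Q=Q[r<.054]
    x,y=Q[:,:2].T; (c,R),_a=cv2.minEnclosingCircle((Q[:,:2]).astype(np.float32))[:2],0
r=np.hypot(*(Q[:,:2]-c).T)
f=least_squares(lambda p:np.hypot(Q[:,0]-p[0],Q[:,1]-p[1])-.040,c,loss='soft_l1',f_scale=.003).x
print('ring enc',c,R,'fit',f,'z',np.median(Q[:,2]),len(Q),np.percentile(r,[2,98]))
a=-.143;Rm=np.array([[np.cos(a),-np.sin(a)],[np.sin(a),np.cos(a)]])
print('local',(f-[.5536,.2198])@Rm)
L=P.reshape(-1,3).copy(); L[:,:2]=(L[:,:2]-[.5536,.2198])@Rm
m=(abs(L[:,1])<.11)&(L[:,2]>.09)&(L[:,2]<.24)&(L[:,0]>.05)&(L[:,0]<.18)
s=np.polyfit(L[m,2],L[m,0],1); print('lid angle',np.pi/2+np.arctan(s[0]),m.sum(),np.round(L[m].min(0),3),np.round(L[m].max(0),3))
E
```

```text
ring enc (0.5464816093444824, 0.15828213095664978) 0.0483458936214447 fit [0.54599442 0.1578267 ] z 0.041531957952371634 332 [0.03214491 0.0479084 ]
local [ 0.00130406 -0.06242463]
lid angle 1.8237048402404072 1532 [ 0.091 -0.11   0.09 ] [0.138 0.11  0.24 ]
```

Call:
apply_moves:
  commands: [0.3,0,0,-6,0,0.3,0,0,-12,0,0.3,0,0,-17,0,0.3,0,0,-21,0,0.3,0,0,-24,0,0.3,0,0,-26,0,0.3,0,0,-26,0,0.3,0,0,-26,0]

```text
time_s: 8.82
tool_pos: [0.5297, -0.1378, 0.079]
ee_rot: [3.14, 0.0, 1.425]
ft_force: [-0.5, -0.1, 0.7]
opening: 0.0553
gripper_force: 0.0
```

Call:
apply_moves:
  commands: [0.3,0,0,-0.3,0,-1,0,0,-0.3,0,-1,0,0,-0.3,0,-1,0,0,-0.3,0,-1,0,0,-0.3,0,-1,0,0,-0.3,0]
  newtons: 40

```text
time_s: 9.57
tool_pos: [0.5296, -0.1377, 0.0755]
ee_rot: [3.141, 0.0, 1.425]
ft_force: [0.7, -0.5, 1.6]
opening: 0.0236
gripper_force: 39.1
```

```bash
python3 - <<'E'
import numpy as np
# knob arc from start angle; dy,dz in comparator -> world (yaw -8.3deg)
for t0 in (.02,.05):
  for t in (.1,.2,.3,.4,.5,.6,.7,.76):
    f=lambda t:13.5*np.array([np.cos(t-.36),np.sin(t-.36)])
    d=f(t)-f(t0); print(t0,t,np.round([d[0]*.1444,d[0]*.9895,d[1]],2))
E
```

```text
0.02 0.1 [0.05 0.32 1.03]
0.02 0.2 [0.09 0.59 2.35]
0.02 0.3 [0.11 0.74 3.69]
0.02 0.4 [0.11 0.75 5.04]
0.02 0.5 [0.09 0.63 6.39]
0.02 0.6 [0.06 0.38 7.71]
0.02 0.7 [0. 0. 9.]
0.02 0.76 [-0.04 -0.29  9.76]
0.05 0.1 [0.03 0.19 0.65]
0.05 0.2 [0.07 0.47 1.97]
0.05 0.3 [0.09 0.61 3.31]
0.05 0.4 [0.09 0.63 4.66]
0.05 0.5 [0.07 0.51 6.  ]
0.05 0.6 [0.04 0.25 7.33]
0.05 0.7 [-0.02 -0.13  8.62]
0.05 0.76 [-0.06 -0.42  9.38]
```

Call:
apply_moves:
  commands: [-1,0,0.3,1,0,-1,0.1,0.6,2.3,0,-1,0.1,0.7,3.6,0,-1,0.1,0.7,5,0,-1,0.1,0.6,6.3,0,-1,0.1,0.3,7.6,0,-1,0,0,8.8,0,-1,0,-0.2,9.4,0,-1,0,-0.2,9.4,0,-1,0,-0.2,9.4,0]

```text
time_s: 10.82
tool_pos: [0.5291, -0.1402, 0.1692]
ee_rot: [3.141, 0.001, 1.425]
ft_force: [3.5, -4.3, -0.7]
opening: 0.0235
gripper_force: 39.6
```

Call:
apply_moves:
  commands: [0.3,0,0,0,0,0.3,0,0,0,0,0.3,0,0,0,0,0.3,0,0,5,0,-0.25,0,0,10,0,-0.25,0,4,13,0,-0.25,0,10,13,0,-0.25,-1,16,13,0,-0.25,-2.2,22,13,0,-0.25,-2.2,28,13,0,-0.25,-2.2,30.4,11,0,-0.25,-2.2,30.4,5,0,-0.25,-2.2,30.4,-1,0,-0.25,-2.2,30.4,-5,0,-0.25,-2.2,30.4,-5,0,-0.25,-2.2,30.4,-5,0]

```text
time_s: 12.82
tool_pos: [0.5081, 0.1645, 0.1206]
ee_rot: [3.14, -0.001, 1.425]
ft_force: [-0.1, -0.3, 0.1]
opening: 0.0321
gripper_force: 0.0
```

```bash
python3 - <<'E'
from h import *
d2,S=grab('scene','scene2.png'); d,P=grab('top','top2.png')
L=cv2.imread('pics/scene2.png');T=cv2.imread('pics/top2.png')
a=cv2.resize(L[150:330,170:350],(540,540),interpolation=cv2.INTER_CUBIC);
cv2.imwrite('pics/crop3.png',a)
F=S.reshape(-1,3); a=-.145;Rm=np.array([[np.cos(a),-np.sin(a)],[np.sin(a),np.cos(a)]])
c=F.copy();c[:,:2]=(F[:,:2]-[.512,-.231])@Rm
m=(abs(c[:,1]-.1)<.03)&(abs(c[:,0])<.03)&(c[:,2]>.12)&(c[:,2]<.23);print('knob',m.sum(),np.round(c[m].mean(0),3),c[m].max(0))
print(observe()['tool_pos'],observe()['opening'])
E
```

```text
knob 51 [0.011 0.093 0.173] [0.01971885 0.10715503 0.1852391 ]
[0.50849636 0.16485501 0.12129383] 0.03176534251772343
```

View pics/crop3.png

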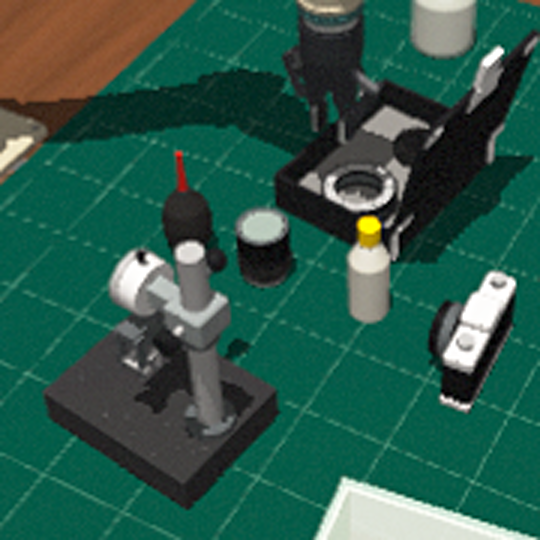

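The crop shows the lever ball raised at (215, 258), level with the gauge, and the gripper over the front of the case with the ring at (358, 187). Now I descend onto the rim.

Call:
apply_moves:
  commands: [-0.25,-0.2,-0.1,-3,0,-0.25,-0.2,-0.1,-6,0,-0.25,-0.2,-0.1,-7.5,0,-0.25,-0.2,-0.1,-8.7,0,-0.25,-0.2,-0.1,-8.7,0,-0.25,-0.2,-0.1,-8.7,0]
  newtons: 60

```text
time_s: 13.68
tool_pos: [0.5057, 0.1636, 0.033]
ee_rot: [3.14, -0.001, 1.425]
ft_force: [-0.5, 0.2, 0.1]
opening: 0.032
gripper_force: 0.0
```

Call:
apply_moves:
  commands: [-1,0,0,0,0,-1,0,0,0,0,-1,0,0,0,0,-1,0,0,0,0,-1,0,0,0,0,-1,0,0,0,0]
  newtons: 60

```text
time_s: 14.42
tool_pos: [0.5059, 0.1638, 0.0333]
ee_rot: [3.14, -0.001, 1.426]
ft_force: [-1.0, -0.1, 5.9]
opening: 0.015
gripper_force: 56.7
```

Call:
apply_moves:
  commands: [-1,0,0,1,0,-1,0,0,3,0,-1,0,0,6,0,-1,0,0,10,0,-1,0,0,14,0,-1,0,0,17,0,-1,-1,-2,17,0,-1,-2,-5,17,0,-1,-3,-9,17,0,-1,-4,-13,17,0,-1,-5,-17,17,0,-1,-6,-21,17,0,-1,-7,-25,17,0,-1,-8.5,-29,17,0,-1,-10,-33,17,0,-1,-11,-36,17,0,-1,-11.3,-37.7,17,0,-1,-11.3,-37.7,17,0,-1,-11.3,-37.7,17,0]

```text
time_s: 16.8
tool_pos: [0.3921, -0.2125, 0.2023]
ee_rot: [-3.141, -0.001, 1.426]
ft_force: [-0.7, 1.4, -1.3]
opening: 0.0145
gripper_force: 56.8
```

```bash
python3 - <<'E'
from h import *
d2,S=grab('scene','scene3.png'); np.save('scene3.npy',S)
d,P=grab('top','top3.png'); np.save('top3.npy',P)
L=cv2.imread('pics/scene3.png');T=cv2.imread('pics/top3.png')
a=cv2.resize(L[200:340,150:290],(420,420),interpolation=cv2.INTER_CUBIC);b=cv2.resize(T[170:310,260:400],(380,420),interpolation=cv2.INTER_CUBIC)
cv2.imwrite('pics/crop4.png',np.hstack([a,b]))
E
```

```text
(no output)
```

View pics/crop4.png

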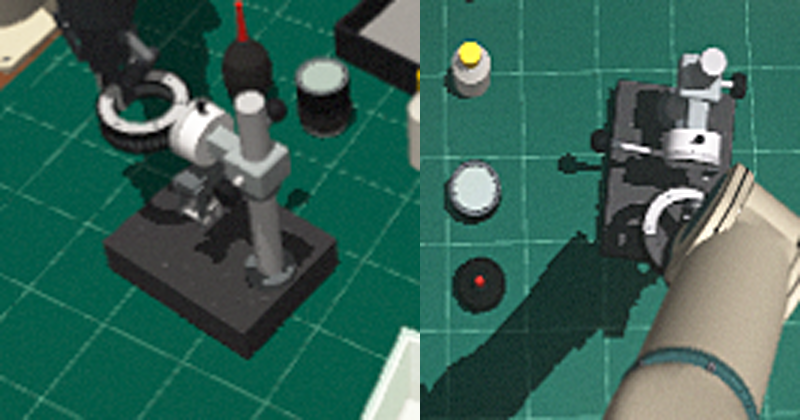

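The ring hangs from the gripper at left (143, 110), just ahead of the gauge, and looks level. I'll check its tilt and centre numerically.

```bash
python3 - <<'E'
from h import *
from scipy.optimize import least_squares
tp=np.array([.3921,-.2125]); exp=tp+[.0396,-.0057]
for n in('scene','top'):
    F=np.load(n+'3.npy').reshape(-1,3); d=np.hypot(*(F[:,:2]-exp).T)
    Q=F[(d<.052)&(d>.026)&(abs(F[:,2]-.211)<.012)&(F[:,0]>exp[0]-.015)]
    pl=np.linalg.lstsq(np.c_[Q[:,:2]-exp,np.ones(len(Q))],Q[:,2],rcond=None)[0]
    f=least_squares(lambda p:np.hypot(Q[:,0]-p[0],Q[:,1]-p[1])-.040,exp,loss='soft_l1',f_scale=.003).x
    print(n,len(Q),'plane',np.round(pl,4),'fit',np.round(f,4),'exp',exp,'zspan',np.percentile(Q[:,2],[3,97]))
E
```

```text
scene 252 plane [0.0362 0.0128 0.2079] fit [ 0.4342 -0.2227] exp [ 0.4317 -0.2182] zspan [0.20007765 0.21333861]
top 176 plane [0.0027 0.0182 0.2093] fit [ 0.4321 -0.2153] exp [ 0.4317 -0.2182] zspan [0.20459445 0.21369623]
```

Call:
apply_moves:
  commands: [-1,0,0,-3,0,-1,0,0,-7,0,-1,0,0,-10,0,-1,0,0,-12,0,-1,0,0,-12.7,0,-1,1,-0.2,-12.7,0,-1,2,-0.4,-12.7,0,-1,3,-0.5,-12.7,0,-1,4,-0.7,-12.7,0,-1,4.5,-0.8,-12.7,0,-1,4.5,-0.8,-12.7,0,-1,4.5,-0.8,-12.7,0]

```text
time_s: 18.4
tool_pos: [0.4366, -0.2214, 0.0752]
ee_rot: [-3.141, -0.0, 1.425]
ft_force: [0.7, 0.8, -2.8]
opening: 0.0146
gripper_force: 56.9
```

Call:
apply_moves:
  commands: [-1,0,0,-0.2,0,-1,0,0,-0.4,0,-1,0,0,-0.5,0,-1,0,0,-0.6,0,-1,0,0,-0.6,0,-1,0,0,-0.6,0]

```text
time_s: 19.15
tool_pos: [0.437, -0.2215, 0.0694]
ee_rot: [-3.141, -0.0, 1.425]
ft_force: [-1.4, -0.2, 0.5]
opening: 0.0146
gripper_force: 57.4
```

Call:
apply_moves:
  commands: [-1,0,0,-0.1,0,-1,0,0,-0.1,0,-0.3,0,0,-0.1,0,-0.3,0,0,-0.1,0,-0.3,0,0,-0.1,0,-0.3,0,0,-0.1,0]

```text
time_s: 19.9
tool_pos: [0.4367, -0.2215, 0.0682]
ee_rot: [-3.141, -0.0, 1.425]
ft_force: [-3.0, 0.6, 1.2]
opening: 0.0297
gripper_force: 0.0
```

```bash
python3 - <<'E'
from h import *
d2,S=grab('scene','scene4.png'); np.save('scene4.npy',S)
L=cv2.imread('pics/scene4.png')
cv2.imwrite('pics/crop5.png',cv2.resize(L[220:325,170:275],(600,600),interpolation=cv2.INTER_CUBIC))
E
```

```text
(no output)
```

View pics/crop5.png

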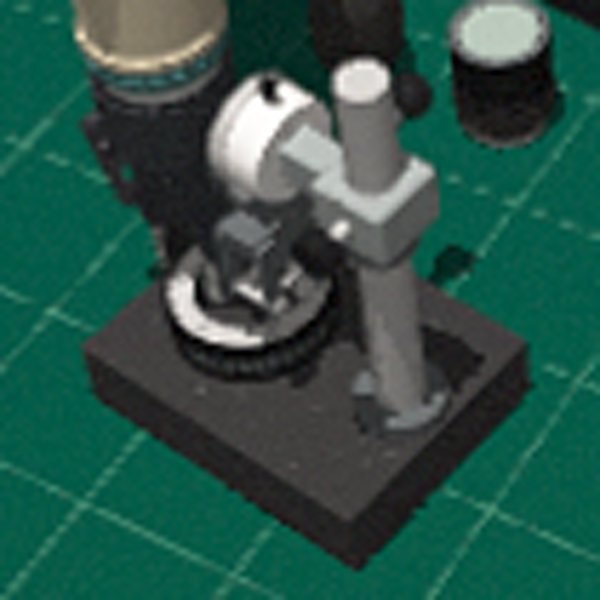

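The ring sits flat on the granite at crop (245, 310), under the gauge. I'll withdraw and then measure it.

Call:
apply_moves:
  commands: [-0.3,0,0,0.5,0,-0.3,0,0,2,0,-0.3,0,0,5,0,-0.3,0,0,8,0,-0.3,-1,0.2,13,0,-0.3,-2,2,18,0,0.3,-2,6,22,0,0.3,0,11,23,0,0.3,0,16,23,0,0.3,0,20,23,0,0.3,0,20,23,0,0.3,0,20,23,0]

```text
time_s: 21.45
tool_pos: [0.4375, -0.0221, 0.2992]
ee_rot: [3.14, 0.0, 1.425]
ft_force: [0.2, -0.6, 1.0]
opening: 0.0554
gripper_force: 0.0
```

```bash
python3 - <<'E'
from h import *
from scipy.optimize import least_squares
exp=np.array([.4767,-.2267])
for n in('scene','top'):
    d,P=grab(n,n+'5.png'); np.save(n+'5.npy',P); F=P.reshape(-1,3)
    d=np.hypot(*(F[:,:2]-exp).T)
    Q=F[(d<.056)&(d>.024)&(abs(F[:,2]-.078)<.006)]
    pl=np.linalg.lstsq(np.c_[Q[:,:2]-exp,np.ones(len(Q))],Q[:,2],rcond=None)[0]
    f=least_squares(lambda p:np.hypot(Q[:,0]-p[0],Q[:,1]-p[1])-.040,exp,loss='soft_l1',f_scale=.003).x
    g=cv2.minAreaRect((F[(F[:,0]>.35)&(F[:,0]<.75)&(F[:,1]>-.35)&(F[:,1]<-.05)&(abs(F[:,2]-.05)<.005)][:,:2]*1000).astype(np.float32))
    c=np.array(g[0])/1000; a=-.145; sp=c+.005*np.array([np.cos(a),np.sin(a)])
    print(n,len(Q),'plane',np.round(pl,4),'ring',np.round(f,4),'granite',g,'dist',np.hypot(*(f-sp)))
    K=F[(np.hypot(F[:,0]-.529,F[:,1]+.140)<.03)&(F[:,2]>.12)&(F[:,2]<.23)]; print('knob',len(K),np.round(K.mean(0),4) if len(K) else '',np.round(K.max(0),4),np.round(K.min(0),4))
T=cv2.imread('pics/top5.png'); S=cv2.imread('pics/scene5.png')
cv2.imwrite('pics/crop6.png',np.hstack([cv2.resize(S[220:320,170:270],(400,400),interpolation=cv2.INTER_CUBIC),cv2.resize(T[175:275,300:400],(400,400),interpolation=cv2.INTER_CUBIC)]))
print(observe()['tool_pos'],observe()['ft_force'])
E
```

```text
scene 233 plane [ 0.0015 -0.0054  0.0771] ring [ 0.4792 -0.2306] granite ((513.0933837890625, -232.89862060546875), (151.8922882080078, 203.0087432861328), 81.66778564453125) dist 0.03895037390535069
knob 51 [ 0.5358 -0.14    0.1721] [ 0.545  -0.1251  0.1821] [ 0.5267 -0.1515  0.1564]
top 309 plane [0.0004 0.0008 0.0772] ring [ 0.4746 -0.2252] granite ((510.8587646484375, -230.2525634765625), (148.58348083496094, 201.1825714111328), 81.79081726074219) dist 0.041654135967382475
knob 75 [ 0.5284 -0.1405  0.172 ] [ 0.5411 -0.1231  0.1838] [ 0.5186 -0.1682  0.1565]
[ 0.4372879  -0.02281163  0.29882596] [ 0.44344113 -0.02073632 -0.71257896]
```

View pics/crop6.png

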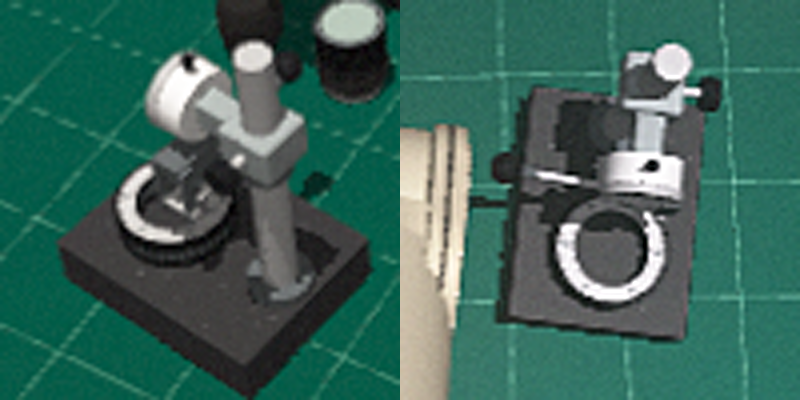

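The ring is flat and about 40 mm from the spindle axis, with the ball at top crop (505, 165). Now I pinch the raised ball.

Call:
apply_moves:
  commands: [0.3,4,-4,0,0,0.3,8,-9,0,0,0.3,9.2,-11.7,0,0,0.3,9.2,-11.7,0,0,0.3,9.2,-11.7,-5,0,0.3,9.2,-11.7,-9,0,0.3,9.2,-11.7,-12,0,0.3,9.2,-11.7,-13.2,0,0.3,9.2,-11.7,-13.2,0,-1,9.2,-11.7,-13.2,0,-1,9.2,-11.7,-13.2,0,-1,9.2,-11.7,-13.2,0,-1,9.2,-11.7,-13.2,0,-1,9.2,-11.7,-13.2,0]
  newtons: 40

```text
time_s: 23.3
tool_pos: [0.5295, -0.1383, 0.1665]
ee_rot: [3.141, -0.0, 1.425]
ft_force: [0.1, 0.8, 1.8]
opening: 0.0237
gripper_force: 39.1
```

Call:
apply_moves:
  commands: [-1,0,0.3,-1,0,-1,0,0.6,-2.2,0,-1,0.1,0.8,-3.4,0,-1,0.1,0.9,-4.6,0,-1,0.1,0.8,-5.8,0,-1,0.1,0.7,-7,0,-1,0,0.4,-8.2,0,-1,0,0.2,-9,0,-1,0,0.1,-9.6,0,-1,0,0.1,-9.6,0,-1,0,0.1,-9.6,0]

```text
time_s: 24.68
tool_pos: [0.5293, -0.1397, 0.0703]
ee_rot: [3.14, 0.002, 1.424]
ft_force: [1.6, -4.6, 0.6]
opening: 0.0232
gripper_force: 46.0
```

Call:
apply_moves:
  commands: [-1,0,-0.1,-0.3,0,-1,0,-0.1,-0.6,0,-1,0,-0.1,-0.6,0,-1,0,-0.1,-0.6,0]

```text
time_s: 25.18
tool_pos: [0.5291, -0.1413, 0.0646]
ee_rot: [3.14, 0.003, 1.423]
ft_force: [0.9, -6.0, 2.0]
opening: 0.0239
gripper_force: 49.5
```

Call:
apply_moves:
  commands: [0.3,0,0,0,0,0.3,0,0,0,0,0.3,0,0,0,0,0.3,0,0,0,0,0.3,0,0,5,0,0.3,0,0,10,0,0.3,0,0,15,0,0.3,0,4,20,0,0.3,-3,10,23,0,0.3,-6,15,23,0,0.3,-9,18,23,0,0.3,-9,18,23,0,0.3,-9,18,23,0]

```text
time_s: 26.8
tool_pos: [0.4396, 0.0411, 0.2946]
ee_rot: [3.141, 0.0, 1.425]
ft_force: [0.7, -1.3, 0.3]
opening: 0.0552
gripper_force: 0.0
```

```bash
python3 - <<'E'
from h import *
from scipy.optimize import least_squares
exp=np.array([.4767,-.2267])
for n in('scene','top'):
    d,P=grab(n,n+'6.png'); F=P.reshape(-1,3)
    d=np.hypot(*(F[:,:2]-exp).T)
    Q=F[(d<.056)&(d>.024)&(abs(F[:,2]-.078)<.006)]
    pl=np.linalg.lstsq(np.c_[Q[:,:2]-exp,np.ones(len(Q))],Q[:,2],rcond=None)[0]
    f=least_squares(lambda p:np.hypot(Q[:,0]-p[0],Q[:,1]-p[1])-.040,exp,loss='soft_l1',f_scale=.003).x
    print(n,len(Q),'plane',np.round(pl,4),'ring',np.round(f,4))
    for nm,X in(('now',F),('start',np.load(n+'0.npy').reshape(-1,3))):
        K=X[(np.hypot(X[:,0]-.531,X[:,1]+.138)<.03)&(X[:,2]>.058)&(X[:,2]<.2)]; print(nm,'knob',len(K),np.round(K.mean(0),4),np.round(K.max(0),4),np.round(K.min(0),4))
T=cv2.imread('pics/top6.png'); S=cv2.imread('pics/scene6.png')
cv2.imwrite('pics/crop7.png',np.hstack([cv2.resize(S[220:320,170:270],(400,400),interpolation=cv2.INTER_CUBIC),cv2.resize(T[175:275,300:400],(400,400),interpolation=cv2.INTER_CUBIC)]))
print(observe()['tool_pos'],observe()['ft_force'])
E
```

```text
scene 222 plane [-0.002  -0.0161  0.0767] ring [ 0.4795 -0.2292]
now knob 3 [ 0.5425 -0.1378  0.0759] [ 0.5446 -0.1309  0.0784] [ 0.5408 -0.1416  0.0724]
start knob 4 [ 0.5422 -0.1356  0.0769] [ 0.5439 -0.1279  0.0795] [ 0.5404 -0.142   0.0729]
top 301 plane [0.0079 0.0112 0.0773] ring [ 0.4744 -0.2246]
now knob 65 [ 0.5281 -0.1416  0.0864] [ 0.5394 -0.124   0.0956] [ 0.5183 -0.1662  0.0749]
start knob 64 [ 0.5285 -0.1408  0.0885] [ 0.5427 -0.1238  0.0965] [ 0.5189 -0.166   0.0797]
[0.43992655 0.04025882 0.29435467] [-0.32707057  0.25819192 -0.3250595 ]
```

View pics/crop7.png

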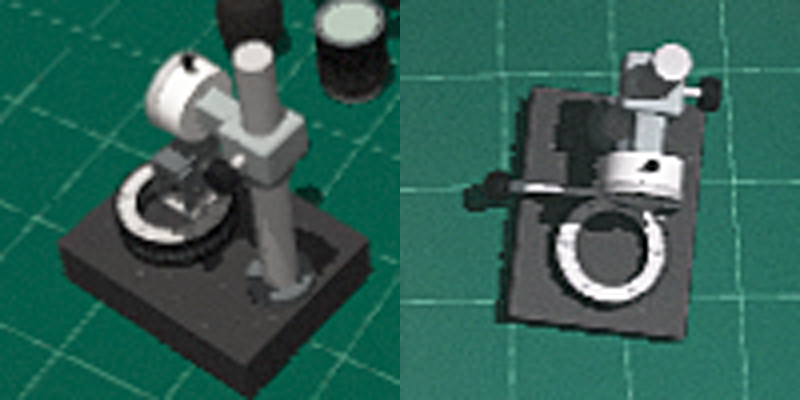

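The ball is back down, about 2 mm below its starting height, so the lever is under roughly 0.04 rad. The ring is unmoved and flat, and the arm is clear.

```bash
python3 -c "
from h import *
print(job.hand_in())"
```

```text
the job is handed in; nothing more can be done
None
```

I handed the job in at about 27 s of the 72 s: lid open on its stop, lift lever down, and the ring flat on the granite with its rim under the spindle (about 40 mm from its axis). The spindle's contact with the rim and its reading I did not measure, and the hand-in gave no verdict.

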